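Refit the filler cap of the steam station

ROBOT

A 7-joint arm with a two-finger parallel gripper is mounted at the origin on the work surface. World frame = base frame: x ahead of the robot, y to its left, z up, the work surface at z = 0. Lengths are in m, angles in rad, forces in N, time in s.
With the tool pointing down it reaches from about 0.4 to 0.85 m from the base axis. Payload 10.4 kg.
Tool frame: the origin (TCP) lies on the centre line of the jaws, within the pads' length; the fingertips stand 14 mm ahead of it and the grasp point (between the pads) lies 5 mm behind it (manip.tip_reach is the distance from the TCP to the fingertips, in m); z points along the fingers, y is the line along which they close (so a half turn about z gives the same grasp; the last joint's range is limited). The gripper opens to 85 mm and grips with 20 to 120 N. Pads are 22 mm wide; open, the fingers measure 114 mm over their backs; the gripper's body (76 mm by 85 mm) begins 54 mm behind the grasp point. The pads swing forward as they close: fully open they stand 13 mm farther back than shut.
Start: joints at [1.095, 0.332, -0.065, 1.46, 0.022, 1.35, -0.088], TCP at [0.273, -0.562, 0.245] pointing down, gripper open.
Joint ranges: [-2.6, 2.6], [-0.5, 2.12], [-1.47, 1.34], [0.16, 2.42], [-1.27, 4.41], [0.06, 2.06], [-2.6, 2.6]. Speed limits (rad/s): [2.22, 2.22, 2.79, 2.79, 3.14, 3.14, 3.14].

INTERFACE

Orientations are given as a unit quaternion [x, y, z, w].
In Python, from workcell import manip gives the robot as it stands.
- The arm moves only by the shell command python3 -m pendant 'ROWS' [FORCE]. ROWS is JSON, a list of rows, each a list of 7 numbers: the shift along the tool's x, y, z in units of 50 mm (1.0 is 50 mm), then the turn, a rotation vector about the tool's x, y, z in units of 8 degrees (1.0 is 8 degrees), then the opening, from -1 (shut) to 1 (fully open), so that 0 is half open. In form: [[dx, dy, dz, ax, ay, az, jaw], ...]. A call has exactly 10 rows; each row is the pose to reach, as a shift and turn from the pose commanded when the call began, along the tool's axes at that moment; what a row does not reach only later rows make up. A row lasts 1/8 s, in which the tool goes at most 62.5 mm and 10.7 degrees, less where a joint would pass 70% of its speed; a pose out of reach is approached as far as the arm can. A call with a gripper value outside its range is refused whole. The fingers move at their own pace and stop on an object; FORCE is the grip in N (left out, the last holds). Time passes only in rows, so rows that repeat a pose let the fingers close, or fill a call up. It gives the time, the measured TCP pose, the force, the opening and the grip force at its end, in the units of the state.
- manip.get_obs(): the state, without advancing time (a new reading comes with each control period).
- manip.camera(name): name is "scene" or "top" or "wrist"; returns (picture, depth): 384x512x3 uint8, red, green, blue; 384x512 float32, m along the optical axis (not along the pixel's ray), 0 where there is no reading.
- manip.get_calibration(name): a dict with "fx", "fy", "cx", "cy" (pixels), "xyz" and "orientation" of the camera in the world. Camera axes: x right, y up, looking along -z (the intrinsics and any distortion apply to the point x, -y, -z); pixel columns grow to the right and rows downward; lengths in m; the calibration is good to about 2 mm. A picture is of the moment at which its call begins: read the wrist's pose just before it. get_calibration takes no time and is no camera call; for the wrist camera it gives the pose at the moment of the call.
- manip.hand_in(): hands the job in; it is judged then, once.
Trained networks look in the newest picture that a camera, given by its name, has taken for a name from the list of things; names that differ only in an ending like _2 or _b are one class to them, and where a whole thing is asked for, a point or a joint stands for the part that bears it (a point fixed in the world has none). Each returns a list of dicts, best first, with "p" (0 to 1); they miss things now and then, are a little off and sometimes report something else, mostly with a low value. They report only what shows in the picture. A call takes as long as a camera call. They do not tell look-alikes from the thing itself.
- manip.find_in(thing, camera): "box" ([left, top, right, bottom] in pixels, round what is visible of it).
- manip.trace(thing, camera): "pixels" (384x512 bool, what is visible of it) and "box" ([left, top, right, bottom] in pixels, round what is visible of it).
- manip.tip_of(thing, camera): "pixel" ([column, row] in pixels: a listed point, or the origin of a listed thing).
The state is a dict: "clock": time; "joint_pos": joint angles; "joint_velocities": joint speeds; "tau": joint torques, N m; "position": TCP position; "ee_rot": TCP orientation; "ft_force": force on the tool from outside, world axes, zero at the start; "torque": the same for the moment, N m; "grip_width": opening from 0.0 (shut) to 1.0 (fully open); "grasp_force": force on a finger pad.
Only numpy, scipy, OpenCV 4.12 (cv2) and the standard library are available. Lean on these libraries where they do the work, as an engineer would, in place of code of your own. Each camera call takes 0.05 s, during which the arm holds its last target. There are 200 camera calls.

TASK

The steam station on the packing table has been topped up: put its bar-handled filler cap back on the brass filler neck, get its thread properly started and screw it fully home, so that it is level and tight, then let go. Leave the other things on the table where they are.

Things in the scene. Friction and masses are not known exactly. Their poses are not given: they have to be found in the camera images.
- cap: the filler cap: black plastic, round ribbed skirt 50 mm across, 25.5 mm high, with a straight bar handle across its top; 70 g, loose, starts upright on the table, handle up. Origin: centre of the skirt's lower edge; z up, x along the bar. The skirt is open below, 43 mm inside, 22 mm deep; its lowest 3 mm flare to 53 mm outside, 48 mm inside. Half a turn makes no difference.
- cap_bar (a point): middle of the cap's bar handle, 37.5 mm above the cap's origin: the bar is 44 mm long, 12 mm wide, its sides upright from 25.5 to 49.5 mm above the origin. Inside the skirt, on the cap's +y and -y sides (square to the bar), sit two thread lugs, 3 mm high, their undersides 10 mm above the skirt's lower edge, 36 degrees wide, reaching in to 17 mm from the axis.
- filler (a point): foot of the brass filler neck: the point on its axis level with the station's steel deck, always 180 mm above the table; axes as the station's. The neck is upright, 30 mm in diameter, with an outside two-start right-hand thread 40 mm across: clockwise from above screws down, 7.5 mm per half turn. The neck's angle, so where its threads start, is not told and differs every time.
- rim (a point): centre of the neck's brass rim, 32 mm above the deck. A sprung black seal ring, 23 mm across, stands 4 mm out of it and gives way under up to 9 N. The two threads start 31 mm above the deck, opposite each other; 118 degrees clockwise from its start each thread is crossed by a short upright stop rib. Lugs set down at a chance angle mostly land on top of a thread or rib.
- home (a point): where the cap's origin lies when fully home, 11 mm above the deck. Lugs on top of the threads hold it at 17 to 22 mm: turned clockwise from there it runs into the ribs and stops 6 mm too high. Turned anticlockwise with 3 to 6 N down, it drops in at 14 to 16 mm, in a window 0.4 rad wide ended by the ribs; then about 2 rad clockwise against up to 0.4 N m to a hard stop. It stays where left.
- station: the steam station, fixed: a grey box 300 mm (its x) by 240 mm (its y), steel deck 180 mm above the table, gauge and switches on its front (-x). Origin: centre of its underside. Filler at x -75, y -55 mm; a brass safety valve, 44 mm high, stands on the deck at x -100, y +75 mm; a rubber rest, 10 mm thick, covers the back half.
- lid: a smooth flat round black lid without a handle, 62 mm across and 13 mm high, not part of this job. Origin: centre of its underside.
- tape: a roll of brown packing tape lying flat, 92 mm across and 48 mm high, not part of this job. Origin: centre of its underside.
- jug: a white plastic filling jug, open on top, 100 mm across and 125 mm high with a handle at its +y side, not part of this job. Origin: centre of its underside.
Things that resemble listed ones, but are neither listed nor needed, are in the scene too. What is meant by the cap is not green or pink, and is the smaller of those in its own colour.

How it is judged:
By the outcome, as a careful person would: the job done as asked, in the order asked, and still so for the second after the job is handed in, with the robot touching nothing.
It also fails if it takes over 70 s, if anything falls off the work surface, if the arm or the gripper's body presses on something with over 40 N, if the wrist force passes 120 N, or if a joint passes its speed limit or range.

## Working session

There is one attempt and no reset: what is moved stays moved. The work goes in short steps, Python scripts to look and compute and a shell command to move; the robot and the scene stay as the last step left them, time stands still between calls to the robot, and variables do not carry over. Pictures are saved under pics/ and viewed, at most 10 in all, crops included, and the job is handed in when it is done.

```bash
mkdir -p pics; cat > h.py <<'E'
import numpy as np, cv2
from scipy.spatial.transform import Rotation as R
from workcell import manip
def ray(name,px):
    c=manip.get_calibration(name)
    d=np.array([(px[0]-c["cx"])/c["fx"],-(px[1]-c["cy"])/c["fy"],-1.0])
    return np.array(c["xyz"]),R.from_quat(c["orientation"]).apply(d),c
def atz(name,px,z):
    o,d,_=ray(name,px); return o+d*(z-o[2])/d[2]
def atdepth(name,px,dep):
    o,d,_=ray(name,px); return o+d*dep
def save(img,fn): cv2.imwrite("pics/"+fn,cv2.cvtColor(np.ascontiguousarray(img),cv2.COLOR_RGB2BGR))
E
python3 - <<'E'
from h import *
np.set_printoptions(precision=4,suppress=True)
for n in("top","scene"):
    p,d=manip.camera(n); np.savez(n+".npz",p=p,d=d); save(p,n+"0.png"); c=manip.get_calibration(n); print(n,c)
    for t in("cap","filler","rim","station","lid"):
        try:
            for r in manip.find_in(t,n)[:5]: print(n,t,r["p"],r["box"])
        except Exception as e: print(t,e)
    for t in("cap","cap_bar","filler","rim","home"):
        try:
            for r in manip.tip_of(t,n)[:4]: print("pt",n,t,r["p"],r["pixel"])
        except Exception as e: print(t,e)
o=manip.get_obs(); print(o); print(manip.tip_reach)
E
```

```text
top {'fx': 410.7004595623123, 'fy': 410.7004595623123, 'cx': 257.96877376339273, 'cy': 198.42153241637243, 'xyz': array([ 0.2627, -0.1389,  1.4032]), 'orientation': array([-0.0581,  0.0704,  0.7096, -0.6987])}
top cap 0.87 [321.4, 235.9, 347.0, 254.7]
top cap 0.66 [98.7, 95.9, 204.6, 214.5]
top cap 0.59 [310.1, 266.7, 335.5, 289.8]
top cap 0.56 [351.4, 252.5, 367.1, 267.0]
top cap 0.48 [312.8, 208.7, 326.2, 222.5]
top filler 0.7 [98.6, 98.4, 205.0, 216.9]
top filler 0.56 [284.0, 168.2, 311.6, 197.8]
top rim 0.8 [101.2, 98.1, 205.9, 214.0]
top station 0.59 [97.5, 96.0, 204.5, 212.7]
top lid 0.7 [277.2, 207.6, 297.5, 230.7]
pt top cap 0.78 [322.7, 276.7]
pt top cap 0.59 [356.8, 259.6]
pt top cap 0.56 [330.8, 246.5]
pt top cap 0.55 [319.6, 212.7]
pt top cap_bar 0.95 [337.1, 245.6]
pt top cap_bar 0.71 [321.4, 214.3]
pt top cap_bar 0.67 [362.4, 258.0]
pt top filler 0.96 [157.6, 176.5]
pt top rim 0.71 [159.7, 171.8]
pt top home 0.67 [158.4, 181.3]
scene {'fx': 431.28386438057436, 'fy': 431.28386438057436, 'cx': 252.99785982853535, 'cy': 189.65863395105413, 'xyz': array([ 1.1984, -0.482 ,  
[... 686 characters left out ...]
ar 0.79 [118.3, 204.0]
pt scene cap_bar 0.76 [178.7, 225.4]
pt scene filler 0.87 [354.2, 163.2]
pt scene rim 0.81 [355.3, 153.5]
pt scene home 0.81 [352.7, 158.6]
{'clock': 1.1, 'joint_pos': array([ 1.0954,  0.3322, -0.0647,  1.4601,  0.0216,  1.3499, -0.0885]), 'joint_velocities': array([-0.0003, -0.001 ,  0.0003, -0.0012, -0.0001,  0.0001, -0.0028]), 'tau': array([  0.0004, -62.5239,   0.0492, -39.1838,   0.0164,   0.0017,
         0.0001]), 'position': array([ 0.2735, -0.562 ,  0.2453]), 'ee_rot': array([0.9745, 0.2245, 0.    , 0.    ]), 'ft_force': array([-0.3159, -0.3565, -0.7538]), 'torque': array([-0.0085, -0.004 , -0.0294]), 'grasp_force': 0.0, 'grip_width': 0.9998836895475554}
0.014
```

```bash
python3 - <<'E'
from h import *
t=np.load("top.npz")["p"]; s=np.load("scene.npz")["p"]
a=cv2.resize(t[190:310,260:400],None,fx=4,fy=4,interpolation=cv2.INTER_CUBIC)
save(a,"topcrop.png")
E
```

```text
(no output)
```

View pics/scene0.png

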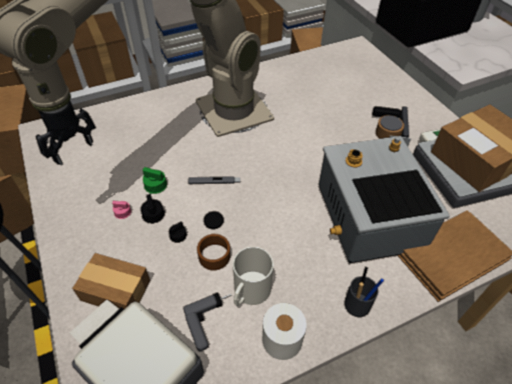

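View pics/topcrop.png

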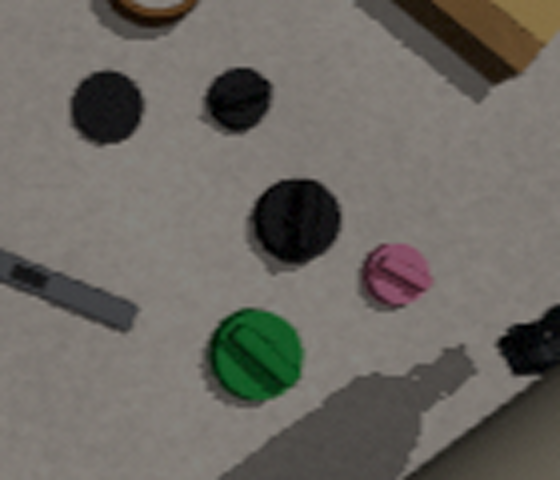

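Candidates in the top image: large black cap (334,245), small black cap (320,215), green (324,279), pink (359,259) and the handle-less lid (287,217). The small black one with a bar fits, because it is neither green nor pink and is the smaller of the two black ones. The enlarged crop confirms this.

```bash
python3 - <<'E'
from h import *
np.set_printoptions(precision=4,suppress=True)
print("cap",atz("top",(319.8,214.8),.035), "diam px 16:",np.linalg.norm(atz("top",(328,215),.025)-atz("top",(312,215),.025)))
print("cap scene",atz("scene",(178.7,225.4),.0375),atz("scene",(177,233.8),0))
print("big",atz("top",(334,245),.035))
print("rim",atz("top",(159.7,171.8),.212),atz("scene",(355.3,153.5),.212))
print("filler",atz("top",(157.6,176.5),.18),atz("scene",(354.2,163.2),.18))
print("barends",atz("top",(312+0.5,217),.045),atz("top",(327.5,213),.045))
o=manip.get_obs(); r=R.from_quat(o["ee_rot"]);print(r.as_matrix())
c=atz("top",(319.8,214.8),.035); print("tool delta/50", r.inv().apply(c-o["position"])/.05)
c=manip.get_calibration("wrist");print(c["xyz"]-o["position"],R.from_quat(c["orientation"]).as_matrix(),c["fx"])
E
```

```text
cap [ 0.4554 -0.3725  0.035 ] diam px 16: 0.054472633803459236
cap scene [ 0.4549 -0.3647  0.0375] [ 0.454  -0.3745  0.    ]
big [ 0.3533 -0.4154  0.035 ]
rim [0.5664 0.1292 0.212 ] [0.5536 0.132  0.212 ]
filler [0.5599 0.1424 0.18  ] [0.5599 0.1313 0.18  ]
barends [ 0.4469 -0.346   0.045 ] [ 0.4597 -0.397   0.045 ]
[[ 0.8992  0.4375  0.0001]
 [ 0.4375 -0.8992 -0.0001]
 [ 0.      0.0001 -1.    ]]
tool delta/50 [ 4.9298 -1.8164  4.2068]
[0.0579 0.0287 0.1294] [[ 0.4369  0.8689  0.2328]
 [-0.8995  0.4223  0.1119]
 [-0.0011 -0.2583  0.9661]] 273.66616114893424
```

```bash
python3 -m pendant '[[0.6,-0.2,0,0,0,-1.2,1],[1.2,-0.45,0.2,0,0,-2.4,1],[1.9,-0.7,0.4,0,0,-3.6,1],[2.6,-0.95,0.6,0,0,-4.8,1],[3.3,-1.2,0.8,0,0,-6,1],[4,-1.45,1.0,0,0,-7.2,1],[4.5,-1.65,1.2,0,0,-8.4,1],[4.9,-1.8,1.3,0,0,-9.4,1],[4.93,-1.82,1.4,0,0,-9.75,1],[4.93,-1.82,1.4,0,0,-9.75,1]]' 40
python3 - <<'E'
from h import *
np.set_printoptions(precision=4,suppress=True)
o=manip.get_obs(); p,d=manip.camera("wrist"); save(p,"w1.png"); np.savez("w1.npz",p=p,d=d)
print(o["joint_pos"],o["position"],R.from_quat(o["ee_rot"]).as_matrix())
for r in manip.tip_of("cap_bar","wrist")[:4]: print(r, atz("wrist",r["pixel"],.0375))
for r in manip.tip_of("cap","wrist")[:4]: print(r, atz("wrist",r["pixel"],0))
for r in manip.find_in("cap","wrist")[:4]: print(r)
E
```

```text
clock: 2.35
position: [0.4552, -0.3721, 0.175]
ee_rot: [0.616, 0.788, 0.0, -0.0]
ft_force: [-0.5, -0.1, -0.3]
grip_width: 0.997
grasp_force: 0.0
[ 0.9216  0.3263 -0.3806  1.6369  0.1279  1.2036  0.7565] [ 0.4552 -0.3721  0.175 ] [[-0.241   0.9705 -0.0004]
 [ 0.9705  0.241   0.0003]
 [ 0.0004 -0.0003 -1.    ]]
{'pixel': [255.0, 184.3], 'p': 0.87} [ 0.4604 -0.3742  0.0375]
{'pixel': [138.7, 204.5], 'p': 0.79} [ 0.3494 -0.4235  0.0375]
{'pixel': [87.9, 258.6], 'p': 0.58} [ 0.3043 -0.4983  0.0375]
{'pixel': [21.8, 137.0], 'p': 0.57} [ 0.2306 -0.3821  0.0375]
{'pixel': [156.6, 188.8], 'p': 0.89} [ 0.3544 -0.4157  0.    ]
{'pixel': [60.3, 129.9], 'p': 0.76} [ 0.2421 -0.3746  0.    ]
{'pixel': [253.8, 176.0], 'p': 0.73} [ 0.4598 -0.3743  0.    ]
{'pixel': [107.8, 246.7], 'p': 0.59} [ 0.3077 -0.5028  0.    ]
{'box': [0.0, 95.0, 93.4, 173.2], 'p': 0.84}
{'box': [96.8, 157.9, 188.2, 232.6], 'p': 0.82}
{'box': [68.5, 226.5, 127.2, 281.5], 'p': 0.79}
{'box': [231.5, 154.2, 278.0, 210.0], 'p': 0.69}
```

View pics/w1.png

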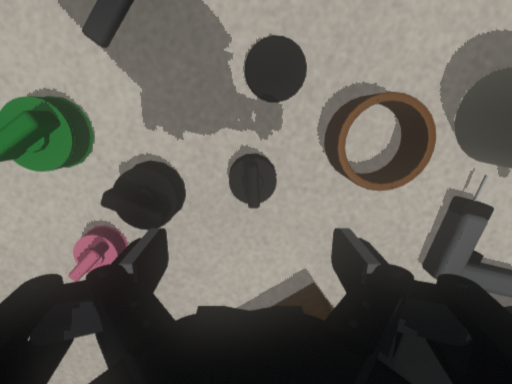

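The small black cap is at (252,180). Its bar runs nearly vertically in the image from (252,163) to (253,205). The big black, green and pink caps lie to the left and the lid above. I'll measure the bar from depth.

```bash
python3 - <<'E'
from h import *
np.set_printoptions(precision=4,suppress=True)
d=np.load("w1.npz")["d"]; o=manip.get_obs()
pts=np.array([atdepth("wrist",(u,v),d[v,u]) for v in range(150,215) for u in range(225,282) if d[v,u]>0])
m=(pts[:,2]>.042)&(pts[:,2]<.056); q=pts[m]; print(len(q),q.mean(0))
c,(w,h),a=cv2.minAreaRect(q[:,:2].astype(np.float32)); b=cv2.boxPoints((c,(w,h),a)); print(c,w,h,b)
x=q[:,:2]-q[:,:2].mean(0); u,s,vt=np.linalg.svd(x,full_matrices=False); print("angle",np.degrees(np.arctan2(vt[0,1],vt[0,0])))
print("zmax",np.percentile(pts[:,2],[50,90,99]))
r=R.from_quat(o["ee_rot"]); print(r.inv().apply(np.r_[c,.0]-o["position"])/.05, np.degrees(np.arctan2(r.as_matrix()[1,0],r.as_matrix()[0,0])))
E
```

```text
Traceback (most recent call last):
  File "h.py", line 11, in atdepth
    o,d,_=ray(name,px); return o+d*dep
          ~~~^^^^^^^^^
  File "h.py", line 5, in ray
    c=manip.get_calibration(name)
ValueError: time passes only in moves, steps and waits
```

```bash
sed -i 's/^def ray(name,px):/def ray(name,px,C={}):/; s/    c=manip.get_calibration(name)/    c=C[name]=C.get(name) or manip.get_calibration(name)/' h.py; cat > bar.py <<'E'
from h import *
np.set_printoptions(precision=4,suppress=True)
def bar(d,o,box,lo,hi):
    l,t,r_,b=box
    pts=np.array([atdepth("wrist",(u,v),d[v,u]) for v in range(t,b) for u in range(l,r_) if d[v,u]>0])
    q=pts[(pts[:,2]>lo)&(pts[:,2]<hi)]; print(len(q),q.mean(0))
    c,(w,h),a=cv2.minAreaRect(q[:,:2].astype(np.float32)); print(c,w,h)
    vt=np.linalg.svd(q[:,:2]-q[:,:2].mean(0),full_matrices=False)[2]; print("angle",np.degrees(np.arctan2(vt[0,1],vt[0,0])))
    r=R.from_quat(o["ee_rot"]); print(r.inv().apply(np.r_[c,.0]-o["position"])/.05, np.degrees(np.arctan2(r.as_matrix()[1,0],r.as_matrix()[0,0])))
E
python3 - <<'E'
from bar import *
bar(np.load("w1.npz")["d"],manip.get_obs(),(225,150,282,215),.044,.056)
E
```

```text
537 [ 0.4575 -0.3732  0.0503]
(0.4578651785850525, -0.37453410029411316) 0.011953264474868774 0.044064924120903015
angle -73.03440569018687
[-0.0438  0.0449  3.5125] 103.84520372238256
```

```bash
python3 -m pendant '[[-0.04,0.05,0.5,0,0,-0.39,0],[-0.04,0.05,1.1,0,0,-0.39,0],[-0.04,0.05,1.7,0,0,-0.39,0],[-0.04,0.05,2.2,0,0,-0.39,0],[-0.04,0.05,2.5,0,0,-0.39,0],[-0.04,0.05,2.65,0,0,-0.39,0],[-0.04,0.05,2.65,0,0,-0.39,-1],[-0.04,0.05,2.65,0,0,-0.39,-1],[-0.04,0.05,2.65,0,0,-0.39,-1],[-0.04,0.05,2.65,0,0,-0.39,-1]]' 60
```

```text
clock: 3.8
position: [0.4587, -0.3741, 0.0438]
ee_rot: [0.594, 0.804, -0.0, 0.001]
ft_force: [-1.1, 0.1, 6.3]
grip_width: 0.126
grasp_force: 62.2
```

```bash
python3 -m pendant '[[0,0,-0.6,0,0,0,-1],[0,0,-1.6,0,0,0,-1],[0,0,-2.6,0,0,0,-1],[0,0,-3.6,0,0,0,-1],[0,0,-4.6,0,0,0,-1],[0,0,-5.4,0,0,0,-1],[0.6,0.4,-5.8,0,0,0,-1],[1.4,0.9,-6,0,0,0,-1],[2.2,1.4,-6,0,0,0,-1],[3,1.9,-6,0,0,0,-1]]' 60
python3 - <<'E'
from h import *
np.set_printoptions(precision=4,suppress=True)
o=manip.get_obs(); print(o["position"],o["joint_pos"],o["grip_width"],R.from_quat(o["ee_rot"]).as_matrix())
d=np.load("top.npz")["d"]
pts=np.array([atdepth("top",(u,v),d[v,u]) for v in range(155,200) for u in range(140,180) if d[v,u]>0])
q=pts[(pts[:,2]>.2)&(pts[:,2]<.225)]; print(len(q),q.mean(0),q.min(0),q.max(0))
print(R.from_quat(o["ee_rot"]).inv().apply(q.mean(0)-o["position"])/.05)
E
```

```text
clock: 5.05
position: [0.5051, -0.2009, 0.3429]
ee_rot: [0.594, 0.804, -0.0, 0.0]
ft_force: [0.5, 0.2, -1.5]
grip_width: 0.124
grasp_force: 61.4
[ 0.5051 -0.2009  0.3429] [ 0.749   0.153  -0.5122  1.494   0.0753  1.5139  0.5352] 0.12395733745226957 [[-0.2933  0.956   0.0002]
 [ 0.956   0.2933 -0.0004]
 [-0.0004  0.0001 -1.    ]]
134 [0.5519 0.1325 0.2108] [0.5323 0.1131 0.2006] [0.5728 0.1535 0.2211]
[6.1009 2.8508 2.6408]
```

```bash
python3 -m pendant '[[0.5,0.3,0,0,0,0.4,-1],[1.2,0.75,0,0,0,0.8,-1],[2,1.25,0,0,0,1.2,-1],[2.8,1.75,0,0,0,1.6,-1],[3.5,2.2,0,0,0,2,-1],[4,2.55,0,0,0,2.4,-1],[4.3,2.75,0,0,0,2.8,-1],[4.5,2.85,0,0,0,3.2,-1],[4.5,2.85,0,0,0,3.6,-1],[4.5,2.85,0,0,0,3.6,-1]]' 60
cat > neck.py <<'E'
from bar import *
import sys
o=manip.get_obs(); p,d=manip.camera("wrist"); save(p,sys.argv[1]+".png"); np.savez(sys.argv[1]+".npz",p=p,d=d)
r=R.from_quat(o["ee_rot"])
print(o["joint_pos"],o["position"],r.as_matrix())
for n,z in(("rim",.212),("filler",.18),("home",.191)):
    for x in manip.tip_of(n,"wrist")[:2]: print(n,x,atz("wrist",x["pixel"],z))
v,u=np.nonzero(d); pts=np.array([atdepth("wrist",(a,b),d[b,a]) for a,b in zip(u,v)])
m=(np.hypot(*(pts[:,:2]-[.555,.133]).T)<.04)&(pts[:,2]>.207)&(pts[:,2]<.222); q=pts[m]
print(len(q),q.mean(0)); 
if len(q): (c,rad)=cv2.minEnclosingCircle(q[:,:2].astype(np.float32)); print("circ",c,rad,"delta/50",r.inv().apply(np.r_[c,.19]-o["position"])/.05)
if len(sys.argv)>2: save(cv2.resize(p,None,fx=1.5,fy=1.5),sys.argv[1]+".png")
E
python3 neck.py w2
```

```text
clock: 6.3
position: [0.5751, 0.0545, 0.3427]
ee_rot: [0.776, 0.631, -0.0, 0.0]
ft_force: [-0.1, -0.1, -0.3]
grip_width: 0.128
grasp_force: 61.4
[ 0.3516  0.2543 -0.6447  1.4012  0.152   1.5363 -0.4871] [0.5751 0.0545 0.3427] [[ 0.2029  0.9792 -0.0003]
 [ 0.9792 -0.2029 -0.0003]
 [-0.0003 -0.0002 -1.    ]]
1082 [0.5512 0.1337 0.2122]
circ (0.5509145259857178, 0.13343758881092072) 0.020209716632962227 delta/50 [ 1.4479 -0.7927  3.053 ]
```

View pics/w2.png

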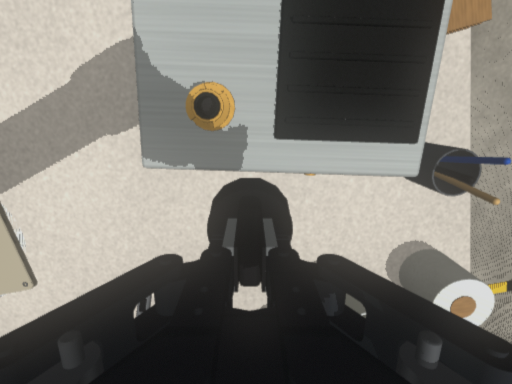

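The neck's threaded rim shows at (211,106), and the held cap hangs level at (250,225). The fitted circle has a 20.2 mm radius, which matches the 40 mm thread. Moving above it.

```bash
python3 -m pendant '[[0.4,-0.2,0,0,0,0,-1],[0.9,-0.5,0.2,0,0,0,-1],[1.3,-0.7,0.5,0,0,0,-1],[1.45,-0.79,0.9,0,0,0,-1],[1.45,-0.79,1.2,0,0,0,-1],[1.45,-0.79,1.35,0,0,0,-1],[1.45,-0.79,1.35,0,0,0,-1],[1.45,-0.79,1.35,0,0,0,-1],[1.45,-0.79,1.35,0,0,0,-1],[1.45,-0.79,1.35,0,0,0,-1]]' 60
python3 - <<'E'
from h import *
np.set_printoptions(precision=4,suppress=True)
o=manip.get_obs();print(o["position"],o["joint_pos"],o["ft_force"],o["torque"])
s,d=manip.camera("scene"); save(cv2.resize(s[110:210,300:420],None,fx=5,fy=5,interpolation=cv2.INTER_CUBIC),"s2.png")
E
```

```text
clock: 7.75
position: [0.5514, 0.1335, 0.2756]
ee_rot: [0.776, 0.631, 0.0, 0.0]
ft_force: [0.2, -0.3, -0.8]
grip_width: 0.123
grasp_force: 61.4
[0.5514 0.1335 0.2756] [ 0.2616  0.2581 -0.6898  1.5432  0.1659  1.3993 -0.6451] [ 0.2177 -0.2867 -0.8448] [-0.0171 -0.017   0.0078]
```

View pics/s2.png

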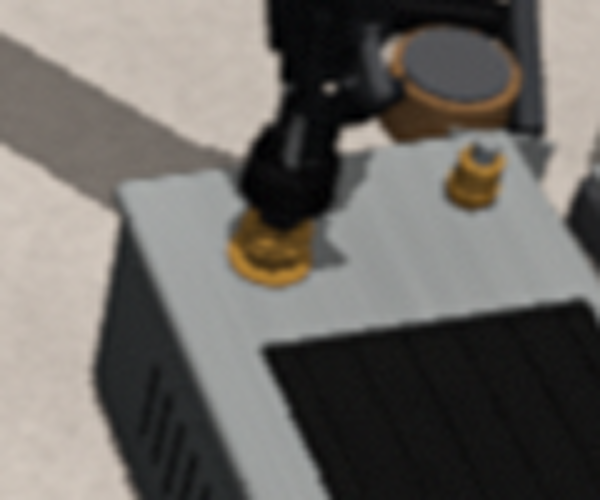

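The cap hangs level just above the neck (cap at crop (290,190), neck at (272,250)). Lowering it gently.

```bash
python3 -m pendant '[[0,0,0.1,0,0,0,-1],[0,0,0.2,0,0,0,-1],[0,0,0.3,0,0,0,-1],[0,0,0.38,0,0,0,-1],[0,0,0.44,0,0,0,-1],[0,0,0.48,0,0,0,-1],[0,0,0.52,0,0,0,-1],[0,0,0.56,0,0,0,-1],[0,0,0.6,0,0,0,-1],[0,0,0.6,0,0,0,-1]]' 60
```

```text
clock: 9.05
position: [0.5512, 0.1335, 0.2451]
ee_rot: [0.776, 0.631, -0.0, -0.0]
ft_force: [-0.5, -0.3, -1.4]
grip_width: 0.123
grasp_force: 61.4
```

```bash
python3 -m pendant '[[0,0,0.01,0,0,0,-1],[0,0,0.02,0,0,0,-1],[0,0,0.03,0,0,0,-1],[0,0,0.04,0,0,0,-1],[0,0,0.05,0,0,0,-1],[0,0,0.06,0,0,0,-1],[0,0,0.06,0,0,0,-1],[0,0,0.06,0,0,0,-1],[0,0,0.06,0,0,0,-1],[0,0,0.06,0,0,0,-1]]' 60
```

```text
clock: 10.3
position: [0.5514, 0.1336, 0.2433]
ee_rot: [0.776, 0.631, 0.0, 0.0]
ft_force: [-3.5, -1.0, 7.4]
grip_width: 0.126
grasp_force: 62.6
```

```bash
python3 -m pendant '[[0,0,-0.01,0,0,-0.3,-1],[0,0,-0.01,0,0,-0.6,-1],[0,0,-0.01,0,0,-0.9,-1],[0,0,-0.012,0,0,-1.2,-1],[0,0,-0.014,0,0,-1.5,-1],[0,0,-0.016,0,0,-1.8,-1],[0,0,-0.018,0,0,-2.1,-1],[0,0,-0.02,0,0,-2.4,-1],[0,0,-0.022,0,0,-2.7,-1],[0,0,-0.024,0,0,-3,-1]]' 60
python3 -c "
from workcell import manip
o=manip.get_obs();print(o['torque'],o['ft_force'])"
```

```text
clock: 11.55
position: [0.5518, 0.1338, 0.2443]
ee_rot: [0.627, 0.779, 0.001, 0.001]
ft_force: [-0.9, 0.9, 5.2]
grip_width: 0.123
grasp_force: 62.1
[ 0.0992452   0.03361963 -0.11257954] [-0.90433604  0.90433266  5.16115068]
```

```bash
python3 -m pendant '[[0,0,-0.002,0,0,-0.3,-1],[0,0,-0.004,0,0,-0.6,-1],[0,0,-0.006,0,0,-0.9,-1],[0,0,-0.008,0,0,-1.2,-1],[0,0,-0.01,0,0,-1.5,-1],[0,0,-0.012,0,0,-1.8,-1],[0,0,-0.014,0,0,-2.1,-1],[0,0,-0.016,0,0,-2.4,-1],[0,0,-0.018,0,0,-2.7,-1],[0,0,-0.02,0,0,-3,-1]]' 60
python3 -c "
from workcell import manip
o=manip.get_obs();print(o['torque'],o['ft_force'])"
```

```text
clock: 12.8
position: [0.5517, 0.1338, 0.2452]
ee_rot: [0.451, 0.892, 0.001, 0.001]
ft_force: [0.4, -0.6, 3.9]
grip_width: 0.121
grasp_force: 62.0
[ 0.09176634  0.05229361 -0.08586451] [ 0.42476332 -0.56144777  3.94637231]
```

```bash
python3 -m pendant '[[0,0,0,0,0,-0.3,-1],[0,0,0,0,0,-0.6,-1],[0,0,-0.003,0,0,-0.9,-1],[0,0,-0.005,0,0,-1.2,-1],[0,0,-0.006,0,0,-1.5,-1],[0,0,-0.007,0,0,-1.8,-1],[0,0,-0.008,0,0,-2,-1],[0,0,-0.008,0,0,-2,-1],[0,0,-0.008,0,0,-2,-1],[0,0,-0.008,0,0,-2,-1]]' 60
python3 -c "
from workcell import manip
o=manip.get_obs();print(o['torque'],o['ft_force'])"
```

```text
clock: 14.05
position: [0.5513, 0.1335, 0.2449]
ee_rot: [0.324, 0.946, -0.0, 0.0]
ft_force: [-0.1, 0.1, -0.3]
grip_width: 0.125
grasp_force: 61.5
[-0.02272603  0.02655282 -0.0163187 ] [-0.09669855  0.12065702 -0.33918385]
```

```bash
python3 -m pendant '[[0,0,0.015,0,0,0,-1],[0,0,0.03,0,0,0,-1],[0,0,0.045,0,0,0,-1],[0,0,0.06,0,0,0,-1],[0,0,0.07,0,0,0,-1],[0,0,0.08,0,0,0,-1],[0,0,0.09,0,0,0,-1],[0,0,0.1,0,0,0,-1],[0,0,0.1,0,0,0,-1],[0,0,0.1,0,0,0,-1]]' 60
python3 -c "
from workcell import manip
o=manip.get_obs();print(o['torque'],o['ft_force'],o['joint_pos'])"
```

```text
clock: 15.3
position: [0.5513, 0.1335, 0.2399]
ee_rot: [0.323, 0.946, -0.0, 0.0]
ft_force: [0.1, 0.2, -0.5]
grip_width: 0.125
grasp_force: 61.5
[0.01785231 0.03716689 0.00205154] [ 0.07197896  0.19461292 -0.5495109 ] [ 0.38065869  0.31526071 -0.84487749  1.59088774  0.24035151  1.34393602
  0.41803578]
```

```bash
python3 -m pendant '[[0,0,0.006,0,0,0,-1],[0,0,0.012,0,0,0,-1],[0,0,0.018,0,0,0,-1],[0,0,0.024,0,0,0,-1],[0,0,0.03,0,0,0,-1],[0,0,0.035,0,0,0,-1],[0,0,0.04,0,0,0,-1],[0,0,0.04,0,0,0,-1],[0,0,0.04,0,0,0,-1],[0,0,0.04,0,0,0,-1]]' 60
python3 -c "
from workcell import manip
o=manip.get_obs();print(o['torque'],o['ft_force'])"
```

```text
clock: 16.55
position: [0.5513, 0.1335, 0.2385]
ee_rot: [0.323, 0.946, -0.0, 0.0]
ft_force: [-3.2, -0.6, 6.2]
grip_width: 0.125
grasp_force: 62.3
[-0.26574643  0.61212678  0.05672723] [-3.226009   -0.64445595  6.15200193]
```

```bash
python3 -m pendant '[[0,0,0.002,0,0,0.4,-1],[0,0,0.005,0,0,0.8,-1],[0,0,0.008,0,0,1.2,-1],[0,0,0.011,0,0,1.6,-1],[0,0,0.013,0,0,2,-1],[0,0,0.016,0,0,2.4,-1],[0,0,0.019,0,0,2.8,-1],[0,0,0.021,0,0,3.2,-1],[0,0,0.024,0,0,3.6,-1],[0,0,0.027,0,0,4,-1]]' 90
python3 -c "
from workcell import manip
o=manip.get_obs();print(o['torque'],o['ft_force'])"
```

```text
clock: 17.8
position: [0.552, 0.133, 0.2373]
ee_rot: [0.573, 0.82, 0.0, 0.001]
ft_force: [0.9, -1.9, 5.5]
grip_width: 0.113
grasp_force: 90.0
[-0.55173381 -0.04324197  0.04332003] [ 0.89064942 -1.92138289  5.48122638]
```

```bash
python3 -m pendant '[[0,0,0.003,0,0,0.5,-1],[0,0,0.007,0,0,1,-1],[0,0,0.01,0,0,1.5,-1],[0,0,0.013,0,0,2,-1],[0,0,0.017,0,0,2.5,-1],[0,0,0.02,0,0,3,-1],[0,0,0.023,0,0,3.5,-1],[0,0,0.027,0,0,4,-1],[0,0,0.03,0,0,4.5,-1],[0,0,0.033,0,0,5,-1]]' 90
python3 -c "
from workcell import manip
o=manip.get_obs();print(o['torque'],o['ft_force'])"
```

```text
clock: 19.05
position: [0.5518, 0.1336, 0.2356]
ee_rot: [0.819, 0.574, 0.001, 0.0]
ft_force: [-0.4, -0.2, 5.3]
grip_width: 0.117
grasp_force: 89.9
[-0.07879699  0.02968629  0.02849646] [-0.43584882 -0.1714882   5.27760998]
```

```bash
python3 -m pendant '[[0,0,0.003,0,0,0.4,-1],[0,0,0.005,0,0,0.8,-1],[0,0,0.008,0,0,1.2,-1],[0,0,0.011,0,0,1.6,-1],[0,0,0.013,0,0,2,-1],[0,0,0.016,0,0,2.4,-1],[0,0,0.019,0,0,2.8,-1],[0,0,0.021,0,0,3.2,-1],[0,0,0.024,0,0,3.6,-1],[0,0,0.027,0,0,4,-1]]' 90
python3 -c "
from workcell import manip
o=manip.get_obs();print(o['torque'],o['ft_force'],o['joint_pos'])"
```

```text
clock: 20.3
position: [0.552, 0.1339, 0.2346]
ee_rot: [0.945, 0.327, 0.001, 0.0]
ft_force: [0.6, -0.2, 6.6]
grip_width: 0.119
grasp_force: 90.2
[-0.01638184  0.05832766  0.01932209] [ 0.56147701 -0.20130656  6.62953297] [ 0.18305847  0.26503159 -0.5923612   1.60798148  0.15234589  1.31266349
 -1.33638915]
```

```bash
python3 -m pendant '[[0,0,0.003,0,0,0.4,-1],[0,0,0.005,0,0,0.8,-1],[0,0,0.008,0,0,1.2,-1],[0,0,0.01,0,0,1.6,-1],[0,0,0.012,0,0,2,-1],[0,0,0.012,0,0,2.2,-1],[0,0,0.012,0,0,2.4,-1],[0,0,0.012,0,0,2.6,-1],[0,0,0.012,0,0,2.6,-1],[0,0,0.012,0,0,2.6,-1]]' 90
python3 -c "
from workcell import manip
o=manip.get_obs();print(o['torque'],o['ft_force'],o['joint_pos'])"
```

```text
clock: 21.55
position: [0.5518, 0.1339, 0.2341]
ee_rot: [0.988, 0.152, 0.001, 0.0]
ft_force: [-1.1, -1.8, 7.2]
grip_width: 0.115
grasp_force: 90.7
[-0.18416366  0.40758941  0.54005818] [-1.07903528 -1.80774005  7.22838449] [ 0.14690778  0.25813571 -0.54831276  1.61068079  0.13886692  1.30977187
 -1.68734378]
```

```bash
python3 -m pendant '[[0,0,0,0,0,0.2,-1],[0,0,0,0,0,0.4,-1],[0,0,0,0,0,0.6,-1],[0,0,0,0,0,0.8,-1],[0,0,0,0,0,1,-1],[0,0,0,0,0,1,-1],[0,0,0,0,0,1,-1],[0,0,0,0,0,1,-1],[0,0,0,0,0,1,-1],[0,0,0,0,0,1,-1]]' 110
python3 -c "
from workcell import manip
from scipy.spatial.transform import Rotation as R
o=manip.get_obs();print(o['torque'],o['ft_force'],R.from_quat(o['ee_rot']).as_matrix()[:2,0])"
```

```text
clock: 22.8
position: [0.5531, 0.1343, 0.2344]
ee_rot: [0.997, 0.083, 0.003, -0.001]
ft_force: [6.4, 1.1, 5.7]
grip_width: 0.11
grasp_force: 110.7
[ 0.53657098 -1.60665545  0.70164793] [6.40823487 1.0533643  5.66575448] [0.98628708 0.16494905]
```

```bash
python3 -m pendant '[[0,0,0,0,0,-0.5,-1],[0,0,0,0,0,-0.5,0],[0,0,0,0,0,-0.5,0],[0,0,0,0,0,-0.5,0],[0,0,-0.3,0,0,-0.5,0],[0,0,-0.9,0,0,-0.5,0],[-0.3,0,-1.7,0,0,-0.5,0],[-0.6,0,-2.3,0,0,-0.5,0],[-0.6,0,-2.4,0,0,-0.5,0],[-0.6,0,-2.4,0,0,-0.5,0]]' 90
python3 - <<'E'
from bar import *
o=manip.get_obs(); p,d=manip.camera("wrist"); save(p,"w3.png"); np.savez("w3.npz",p=p,d=d)
print(o["position"],o["ft_force"],[x for x in manip.find_in("cap","wrist")[:3]])
v,u=np.nonzero(d); pts=np.array([atdepth("wrist",(a,b),d[b,a]) for a,b in zip(u,v)])
rr=np.hypot(*(pts[:,:2]-[.5515,.1337]).T); q=pts[(rr<.032)&(pts[:,2]>.2)&(pts[:,2]<.26)]
print(np.histogram(q[:,2],bins=np.arange(.2,.262,.004)))
t=q[q[:,2]>.234]; c,s,_=cv2.minAreaRect(t[:,:2].astype(np.float32)); print(len(t),t.mean(0),np.median(t[:,2]),c,s)
vt=np.linalg.svd(t[:,:2]-t[:,:2].mean(0),full_matrices=False)[2]; print("bar angle",np.degrees(np.arctan2(vt[0,1],vt[0,0])))
A=np.c_[t[:,:2]-t[:,:2].mean(0),np.ones(len(t))]; print("plane",np.linalg.lstsq(A,t[:,2],rcond=None)[0])
k=q[(q[:,2]>.205)&(q[:,2]<.228)]; print("skirt top",np.median(k[:,2]),len(k))
dk=pts[(rr>.035)&(rr<.06)&(abs(pts[:,2]-.18)<.01)]; print("deck",np.median(dk[:,2]))
E
```

```text
clock: 24.05
position: [0.5219, 0.1285, 0.3531]
ee_rot: [0.993, 0.117, 0.0, 0.0]
ft_force: [0.4, 0.5, -0.7]
grip_width: 0.5
grasp_force: 0.0
[0.5219 0.1285 0.3531] [ 0.4107  0.481  -0.699 ] [{'box': [473.1, 280.5, 512.0, 330.4], 'p': 0.6}]
(array([  5,   5,   3, 657, 689, 114,   1,   2,   5, 413, 225,   0,   0,
         0,   0]), array([0.2  , 0.204, 0.208, 0.212, 0.216, 0.22 , 0.224, 0.228, 0.232,
       0.236, 0.24 , 0.244, 0.248, 0.252, 0.256, 0.26 ]))
641 [0.5511 0.1358 0.2395] 0.23966616194061915 (0.5503917336463928, 0.1355922669172287) (0.04399636387825012, 0.011938058771193027)
bar angle -161.46323847635992
plane [-0.0037 -0.0031  0.2395]
skirt top 0.21610865427723142 1467
deck 0.1795626960682195
```

View pics/w3.png

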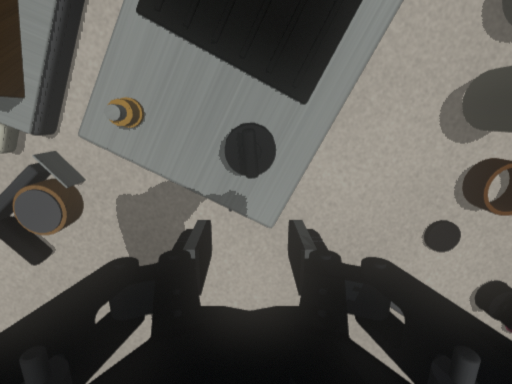

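The cap sits level on the neck at (250,150). The bar top is 60 mm above the deck (60.5 mm expected when home). The bar is at 18.5° while the hand went on to 9.5°, so the grip slipped against the stop. I'll regrip once to confirm it is tight.

```bash
python3 -m pendant '[[0.6,0.02,0.4,0,0,-0.64,0],[0.6,0.02,1,0,0,-0.64,0],[0.6,0.02,1.6,0,0,-0.64,0],[0.6,0.02,2.1,0,0,-0.64,0],[0.6,0.02,2.36,0,0,-0.64,0],[0.6,0.02,2.36,0,0,-0.64,0],[0.6,0.02,2.36,0,0,-0.64,-1],[0.6,0.02,2.36,0,0,-0.64,-1],[0.6,0.02,2.36,0,0,-0.64,-1],[0.6,0.02,2.36,0,0,-0.64,-1]]' 100
python3 -c "
from workcell import manip
o=manip.get_obs();print(o['torque'],o['ft_force'])"
```

```text
clock: 25.4
position: [0.5516, 0.1349, 0.2358]
ee_rot: [0.987, 0.162, 0.001, -0.0]
ft_force: [0.8, 1.7, 4.2]
grip_width: 0.11
grasp_force: 99.9
[ 0.22673827 -0.31247238  0.10531205] [0.76792351 1.7005339  4.21097935]
```

```bash
python3 -m pendant '[[0,0,0,0,0,0.1,-1],[0,0,0,0,0,0.2,-1],[0,0,0,0,0,0.3,-1],[0,0,0,0,0,0.4,-1],[0,0,0,0,0,0.5,-1],[0,0,0,0,0,0.6,-1],[0,0,0,0,0,0.6,-1],[0,0,0,0,0,0.6,-1],[0,0,0,0,0,0.6,-1],[0,0,0,0,0,0.6,-1]]' 120
python3 -c "
from workcell import manip
o=manip.get_obs();print(o['torque'],o['ft_force'])"
```

```text
clock: 26.65
position: [0.552, 0.1348, 0.2356]
ee_rot: [0.993, 0.12, 0.001, -0.0]
ft_force: [5.5, 1.6, 4.6]
grip_width: 0.104
grasp_force: 120.9
[ 0.36463385 -1.35722406  0.79314573] [5.45374534 1.58523246 4.63335763]
```

```bash
python3 -m pendant '[[0,0,0,0,0,-0.3,-1],[0,0,0,0,0,-0.3,0],[0,0,0,0,0,-0.3,0],[0,0,0,0,0,-0.3,0],[0,0,-0.3,0,0,-0.3,0],[0,0,-0.9,0,0,-0.3,0],[-0.3,0,-1.7,0,0,-0.3,0],[-0.6,0,-2.3,0,0,-0.3,0],[-0.6,0,-2.4,0,0,-0.3,0],[-0.6,0,-2.4,0,0,-0.3,0]]' 90
python3 - <<'E'
from bar import *
p,d=manip.camera("wrist")
v,u=np.nonzero(d); pts=np.array([atdepth("wrist",(a,b),d[b,a]) for a,b in zip(u,v)])
rr=np.hypot(*(pts[:,:2]-[.5515,.1345]).T); t=pts[(rr<.032)&(pts[:,2]>.234)&(pts[:,2]<.26)]
vt=np.linalg.svd(t[:,:2]-t[:,:2].mean(0),full_matrices=False)[2]; print(t.mean(0),"bar angle",np.degrees(np.arctan2(vt[0,1],vt[0,0])))
A=np.c_[t[:,:2]-t[:,:2].mean(0),np.ones(len(t))]; print("plane",np.linalg.lstsq(A,t[:,2],rcond=None)[0])
dk=pts[(rr>.035)&(rr<.06)&(abs(pts[:,2]-.18)<.01)]; print("deck",np.median(dk[:,2]))
E
```

```text
clock: 27.9
position: [0.5221, 0.1275, 0.3551]
ee_rot: [0.99, 0.141, 0.0, 0.0]
ft_force: [0.3, -0.1, 0.4]
grip_width: 0.5
grasp_force: 0.0
[0.5515 0.1351 0.2395] bar angle -161.62213375965268
plane [-0.0021  0.0167  0.2395]
deck 0.17997923615295824
```

```bash
python3 -c "
from workcell import manip
print(manip.hand_in())"
```

```text
the job is handed in; nothing more can be done
None
```

The cap is screwed home on the filler neck and handed in: it measured level, did not turn further when re-tightened at 0.8 N m, and the gripper is clear of it at about 28 s on the clock.

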